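# Guide cover onto its locating pins, pressed home and held

### The arm

A 6-joint arm with a two-finger parallel gripper is mounted at the origin on a cart in front of the work surface, level with it; the furniture and walls round the work are solid. World frame = base frame: x ahead of the robot, y to its left, z up, the work surface at z = 0. Lengths are in mm, angles in rad, forces in N, time in s.
With the tool pointing down it reaches from about 350 to 875 mm from the base axis. Payload 4.2 kg.
Tool frame: the origin (TCP) lies between the finger pads; the fingertips stand 25 mm ahead of it and the grasp point (between the pads) lies 6 mm ahead of it; z points along the fingers, y is the line along which they close (so a half turn about z gives the same grasp; the last joint's range is limited). The gripper opens to 87 mm and grips with 3 to 60 N. Pads are 19 mm wide; open, the fingers measure 117 mm over their backs; the gripper's body (75 mm by 190 mm) begins 51 mm behind the grasp point.
Start: joints at [1.595, 0.385, 0.008, 0, -1.194, -0.259], TCP at [145.374, 607.837, 247.55] pointing down, gripper open.
Joint ranges: [-3.14, 3.14], [-1.21, 2.06], [-1.07, 1.41], [-3.16, 2.05], [-2.99, -0.16], [-3.1, 3.1]. Speed limits (rad/s): [2.79, 2.79, 3.14, 3.14, 3.14, 3.14].

### API

Orientations are given as a unit quaternion [w, x, y, z].
In Python, from station import arm gives the robot as it stands. The module is installed in compiled form; this text tells all that it offers.
- The arm moves only by the shell command python3 -m inch 'ROWS' [OPENING] [FORCE]. ROWS is JSON, a list of rows, each an object of numbers: "x", "y", "z": the shift along the world's x, y, z in mm; "turn": the turn about the world's z in degrees. In form: [{"x": .., "y": .., "z": .., "turn": ..}, ...]. A call has 1 to 8 rows; each row shifts and turns the commanded pose from where the row before left it; what a row does not reach is not made up. A row lasts 1/12 s, in which the tool goes at most 41.7 mm and 7.16 degrees, less where a joint would pass 70% of its speed; a pose out of reach is approached as far as the arm can. A call is refused whole if a number of a shift passes 41.7 or a number of a turn 7.16, either way. A call with a gripper value outside its range is refused whole. OPENING is the finger opening in mm, from 0 to 87, set as the call begins (- or left out, the last holds). The fingers move at their own pace and stop on an object; FORCE is the grip in N (left out, the last holds). Time passes only in rows, so rows that do not move let the fingers close. It gives the time, the measured TCP pose, the force, the opening and the grip force at its end, in the units of the state.
- arm.get_obs(): the state, without advancing time (a new reading comes with each control period).
- arm.read_camera(name): name is "scene" or "top" or "wrist"; returns the picture (400x640x3 uint8, blue, green, red); there is no depth.
- arm.camera_params(name): a dict with "fovy" (degrees; the focal length in pixels is half the picture's height over the tangent of half this angle, whatever the lens; pixels are square), "cx", "cy" (the principal point, pixels), "world_to_cam" (4x4, takes a point from world to camera coordinates). Camera axes: x right, y up, looking along -z (the intrinsics and any distortion apply to the point x, -y, -z); pixel columns grow to the right and rows downward; lengths in mm; the calibration is good to about 2 mm. A picture is of the moment at which its call begins: read the wrist's pose just before it. camera_params takes no time and is no camera call; for the wrist camera it gives the pose at the moment of the call.
- arm.hand_in(): hands the job in; it is judged then, once.
The state is a dict: "t": time; "joint_pos": joint angles; "joint_vel": joint speeds; "effort": joint torques, N m; "tcp_pos": TCP position; "tool_rot": TCP orientation; "force": force on the tool from outside, world axes, zero at the start; "moment": the same for the moment, N m; "opening": opening from 0.0 (shut) to 1.0 (fully open); "gripper_force": force on a finger pad.
Only numpy, scipy, OpenCV 4.12 (cv2) and the standard library are available. Lean on these libraries where they do the work, as an engineer would, in place of code of your own. Each camera call takes 0.05 s, during which the arm holds its last target. There are 200 camera calls.

### The job

One of the fixture's two sprung nests holds the gel card, the other a blanking plate with a knob. Take the guide cover by its grip, fit it over the two locating pins of the nest with the gel card until it drops on, then press it down fully home against the springs and finish while still holding it down there, so that a colleague can pipette through its windows. Leave the blanking plate and its nest, the card and the other things on the bench where they are.

Things in the scene. Friction and masses are not known exactly. Their poses are not given: they have to be found in the camera images.
- fixture: Flat aluminium base plate carrying two nests side by side, 140 (x) x 190 (y) x 8 mm thick, fixed to the bench. Origin at the centre of its underside; z up. Nest centres at (0, +45) and (0, -45) mm. Each nest has two upright fixed steel locating pins, at x = +50 and x = -50 mm from the nest centre (same y).
- pin_a (a point): Centre of the top of nest a's pin on the fixture's -x side. All four pins are alike: round, 10 mm diameter, top 39 mm above the bench, the last 3 mm tapered to 7 mm diameter.
- nest_a_top (a point): Centre of nest a (y = +45 mm of the fixture) at the top of its rim, 30 mm above the bench when up; axes as the fixture. A nest is a grey square tray 66 x 66 mm on springs between its two pins, with a pocket 56 x 56 x 11 mm deep. It sinks straight down, 5 mm to its stop: starts to move at about 6 N, at the stop about 13.5 N (the cover's weight included).
- nest_b_top (a point): The same for nest b (at y = -45 mm of the fixture).
- nest_a (a joint): How far nest a is pressed down, m: 0 up, 0.005 at its stop.
- nest_b (a joint): How far nest b is pressed down, m: 0 up, 0.005 at its stop.
- gel_card: Flat gel card with a row of small wells, 52 x 53 x 6 mm, lying loose in the pocket of one of the nests, below the rim. Origin at the centre of its underside.
- blank_plate: Plain white blanking plate 52 x 52 x 4 mm with a round knob (18 mm wide, top 22 mm above its underside), lying loose in the pocket of the other nest. Origin at the centre of its underside.
- guide_cover: Aluminium guide cover, about 0.3 kg, 124 (x) x 66 (y) mm, lying on the bench right way up. Origin at the centre of its flat underside; z up. Middle plate 8 mm thick with two windows; two end blocks 24 mm long, 20 mm high, each with a blind bore from below: 14 (x) x 13 (y) mm, 16 mm deep, at x = +50 and x = -50 mm, y = 0. The same after a half turn.
- cover_grip (a point): Middle of the cover's grey grip fin, 26 mm above its underside. The fin is 60 mm long along the cover's x, 14 mm wide in y, and stands from 8 to 44 mm above the underside. Height of the cover's underside above the bench: 39 mm when resting on the pins' tops, 30 mm when dropped over the pins onto the nest's rim, 25 mm when pressed fully home.
- tape_roll: Bystander: roll of tape 60 mm wide, 19 mm high, lying flat.
- timer: Bystander: bench timer 62 x 68 x 21 mm.
- capped_bottle: Bystander: small upright white-capped bottle, 26 mm wide, 78 mm high.
Not all that is in view belongs to the job. What is shaped like the gel_card but orange is not meant.

How it is judged:
By the outcome, as a careful person would: the job done as asked, in the order asked, and still so for the second after the job is handed in, while the arm keeps its last pose, push and grip.
It also fails if it takes over 32 s, if anything falls off the work surface, if the arm or the gripper's body presses on something with over 40 N, if the wrist force passes 120 N, or if a joint passes its speed limit or range.

## Working session

There is one attempt and no reset: what is moved stays moved. The work goes in short steps, Python scripts to look and compute and a shell command to move; the robot and the scene stay as the last step left them, time stands still between calls to the robot, and variables do not carry over. Pictures are saved under pics/ and viewed, at most 10 in all, crops included, and the job is handed in when it is done.

```bash
mkdir -p pics; cat > h.py <<'E'
import numpy as np, cv2
from station import arm
def ray(p,u,v):
    f=200/np.tan(np.radians(p["fovy"])/2); M=np.array(p["world_to_cam"]); R=M[:3,:3]
    d=R.T@np.array([(u-p["cx"])/f,-(v-p["cy"])/f,-1.]); return -R.T@M[:3,3],d
def onz(p,u,v,z):
    o,d=ray(p,u,v); return o+d*(z-o[2])/d[2]
def proj(p,X):
    f=200/np.tan(np.radians(p["fovy"])/2); M=np.array(p["world_to_cam"]); c=M[:3,:3]@np.array(X)+M[:3,3]
    return p["cx"]+f*c[0]/-c[2], p["cy"]-f*c[1]/-c[2]
E
python3 - <<'E'
from h import *
import pickle
P={}
for n in ["top","scene"]:
    P[n]=arm.camera_params(n); cv2.imwrite(f"pics/{n}0.png",arm.read_camera(n))
    print(n,{k:v for k,v in P[n].items() if k!="world_to_cam"}, ray(P[n],320,200))
print(arm.get_obs())
E
```

```text
top {'fovy': 51.6171312521087, 'cx': 328.7234781174178, 'cy': 203.65173108410684} (array([ 426.71870686,  -95.47833107, 1150.69223659]), array([ 0.09038588,  0.03207169, -0.9956529 ]))
scene {'fovy': 47.20681714330878, 'cx': 321.77916679274466, 'cy': 204.857448496314} (array([-251.60663975, -530.60013392,  924.72217775]), array([ 0.62577376,  0.3633525 , -0.69029696]))
{'t': 0.1, 'joint_pos': array([ 1.59458976e+00,  3.85510677e-01,  6.78565366e-03, -4.25422990e-04,
       -1.19402710e+00, -2.58648532e-01]), 'joint_vel': array([ 0.00199971, -0.00172321,  0.00186086,  0.00108281,  0.0006859 ,
        0.0019761 ]), 'effort': array([ 4.90548318e-04, -3.91694605e+01,  1.87935501e+01,  4.23192680e+00,
        1.34552771e-02, -7.09331175e-05]), 'tcp_pos': array([145.27939275, 607.38327549, 246.56071481]), 'tool_rot': array([ 9.95989927e-04,  9.93103616e-01, -1.17235715e-01, -5.81057159e-05]), 'force': array([-0.20518949, -0.15321447,  0.73649669]), 'moment': array([ 0.03273307, -0.0212029 , -0.04930752]), 'gripper_force': 0.0, 'opening': 0.9992187149542734}
```

View pics/top0.png

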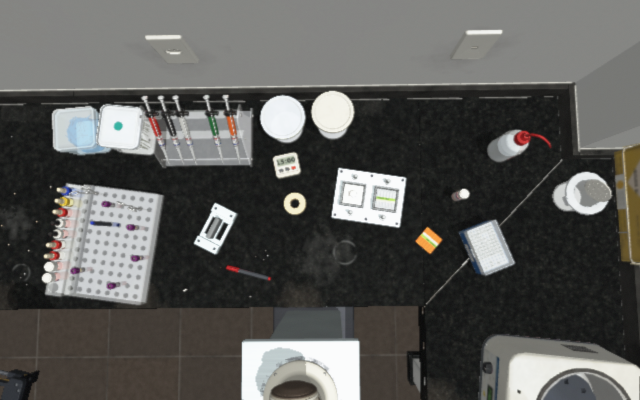

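View pics/scene0.png

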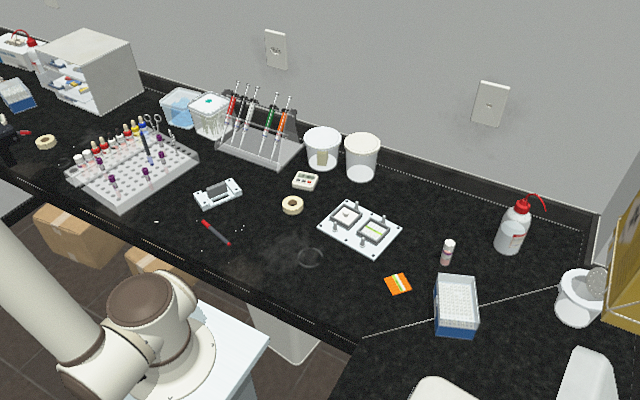

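The top view shows the cover at (216,229), the fixture at (369,197), the knobbed blank nest at about (353,195) and the gel card nest (yellow-green stripe) at about (385,199). Things that could be mistaken: the orange card at (429,240) is the decoy for the gel card, the left nest (353,195) could be taken for the target nest, and the rack lid or tube rack (490,247) for the cover.

```bash
python3 - <<'E'
from h import *
im=cv2.imread("pics/top0.png"); p=arm.camera_params("top")
for nm,(u,v) in dict(cover=(216,229),fix=(369,197),gel=(385,199),blank=(353,195),bottle=(460,195),tape=(294,203),timer=(287,165)).items(): print(nm,onz(p,u,v,10).round(0))
g=cv2.cvtColor(im,cv2.COLOR_BGR2GRAY); m=cv2.morphologyEx((g>120).astype(np.uint8),cv2.MORPH_CLOSE,np.ones((3,3)))
for c in cv2.findContours(m,cv2.RETR_EXTERNAL,cv2.CHAIN_APPROX_NONE)[0]:
    (x,y),s,a=cv2.minAreaRect(c)
    for nm,(u,v),z in (("cover",(216,229),14),("fix",(369,197),8)):
        if abs(x-u)<8 and abs(y-v)<8 and max(s)>30:
            b=np.array([onz(p,*q,z)[:2] for q in cv2.boxPoints(((x,y),s,a))]); print(nm,(x,y),b.round(0).tolist(),b.mean(0).round(1),[np.linalg.norm(b[i]-b[i-1]).round(1) for i in range(4)],[np.degrees(np.arctan2(*(b[i]-b[i-1])[::-1])).round(1) for i in range(4)])
a=cv2.resize(im[150:250,325:425],(400,400),interpolation=cv2.INTER_CUBIC); b=cv2.resize(im[180:280,166:266],(400,400),interpolation=cv2.INTER_CUBIC)
cv2.imwrite("pics/crop.png",np.hstack([a,b]))
E
```

```text
cover [453. 229.  10.]
fix [ 537. -194.   10.]
gel [ 531. -239.   10.]
blank [ 543. -150.   10.]
bottle [ 540. -446.   10.]
tape [523.  13.  10.]
timer [629.  33.  10.]
cover (215.18238830566406, 228.3336181640625) [[415.0, 291.0], [528.0, 233.0], [494.0, 169.0], [382.0, 228.0]] [454.9 230.4] [np.float64(71.5), np.float64(127.0), np.float64(72.1), np.float64(126.6)] [np.float64(62.3), np.float64(-27.2), np.float64(-118.0), np.float64(152.6)]
fix (368.73681640625, 197.4344482421875) [[481.0, -88.0], [622.0, -110.0], [591.0, -301.0], [452.0, -277.0]] [ 536.5 -193.8] [np.float64(191.5), np.float64(142.0), np.float64(193.3), np.float64(141.5)] [np.float64(81.1), np.float64(-8.9), np.float64(-99.0), np.float64(170.4)]
```

View pics/crop.png

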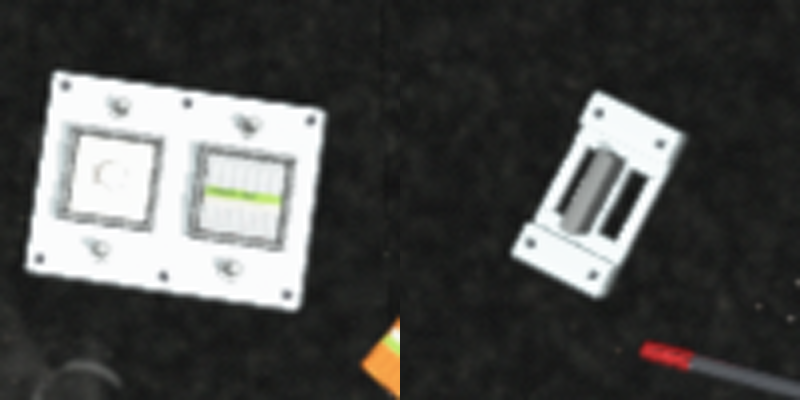

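The crop confirms it: the knobbed plate is in the left nest and the gel card with the green stripe is in the right nest (px 385,199, world about 530,-238). The cover is at about (454,230) with its long axis at -27°. I'll move above the cover and turn -14°.

```bash
python3 -m inch '[{"x":25,"y":-30,"turn":-1.7},{"x":25,"y":-30,"turn":-1.7},{"x":25,"y":-30,"turn":-1.7},{"x":25,"y":-30,"turn":-1.7},{"x":25,"y":-30,"turn":-1.8},{"x":25,"y":-30,"turn":-1.8},{"x":25,"y":-30,"turn":-1.7},{"x":25,"y":-30,"turn":-1.7}]' 87 && python3 -m inch '[{"x":27,"y":-35},{"x":27,"y":-35},{"x":27,"y":-33},{"x":28,"y":-34},{}, {}]'; python3 - <<'E'
from h import *
p=arm.camera_params("wrist"); im=arm.read_camera("wrist"); cv2.imwrite("pics/w1.png",im)
print(arm.get_obs()["tcp_pos"],arm.get_obs()["tool_rot"],p["fovy"],p["cx"],p["cy"],ray(p,320,200), proj(p,(454,230,26)))
np.save("w1.npy",p["world_to_cam"])
E
```

```text
[145.27493898 607.46722781 246.71452856] [ 8.25639567e-04  9.93110822e-01 -1.17175986e-01 -4.34286935e-05] 70.6828238531314 321.22562646006793 199.64067354128682 (array([216.8845523 , 590.56474526, 384.29962132]), array([-0.26328371,  0.0657821 , -0.96248372])) (np.float64(640.4083377028571), np.float64(-233.20767698038694))invalid input at $[0]: expected keys x, y, z, turn
```

View pics/w1.png

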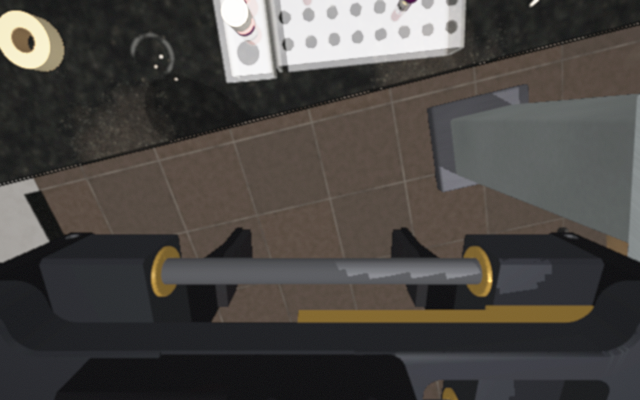

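Every row needs all four keys. The wrist picture shows bench clutter and floor, with the fingers at (240,255) and (400,255), so the camera looks ahead of the tool's +x side. I'll stop about 100 mm short of the cover along its axis so the camera sees it.

```bash
python3 -m inch '[{"x":25,"y":-40,"z":0,"turn":-1.7},{"x":25,"y":-40,"z":0,"turn":-1.7},{"x":25,"y":-40,"z":0,"turn":-1.7},{"x":25,"y":-40,"z":0,"turn":-1.7},{"x":25,"y":-40,"z":0,"turn":-1.8},{"x":25,"y":-40,"z":0,"turn":-1.8},{"x":25,"y":-40,"z":0,"turn":-1.7},{"x":25,"y":-37,"z":0,"turn":-1.7}]' 87 && python3 -m inch '[{"x":19,"y":-20,"z":0,"turn":0},{"x":0,"y":0,"z":0,"turn":0},{"x":0,"y":0,"z":0,"turn":0},{"x":0,"y":0,"z":0,"turn":0}]'; python3 - <<'E'
from h import *
p=arm.camera_params("wrist"); im=arm.read_camera("wrist"); cv2.imwrite("pics/w2.png",im)
o=arm.get_obs();print(o["t"],o["tcp_pos"],o["tool_rot"], proj(p,(454,230,26)))
np.save("w2.npy",p["world_to_cam"])
E
```

```text
t: 0.82
tcp_pos: [323.6, 323.8, 247.6]
tool_rot: [-0.0, 0.972, -0.236, -0.0]
force: [0.2, 0.1, -0.3]
opening: 1.002
gripper_force: 0.0
t: 1.15
tcp_pos: [342.2, 306.1, 247.5]
tool_rot: [-0.0, 0.972, -0.236, -0.0]
force: [-0.2, 0.0, 0.5]
opening: 0.997
gripper_force: 0.0
1.2 [341.96682518 306.54531476 247.44704533] [-6.82349213e-06  9.71934925e-01 -2.35249857e-01 -8.21176730e-05] (np.float64(335.34991017843134), np.float64(66.480428597107))
```

View pics/w2.png

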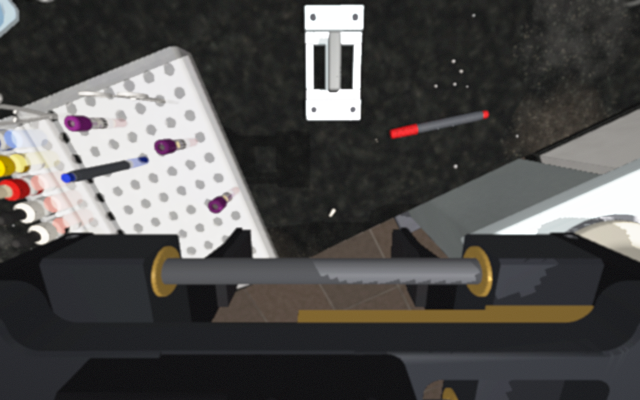

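The cover lies at (334,62), nearly aligned with the tool, with its fin running from (334,30) to (334,92). The tube rack is to the left (its right edge at about 200–270). Next I'll measure the cover's outline and the fin.

```bash
python3 - <<'E'
from h import *
im=cv2.imread("pics/w2.png"); p=arm.camera_params("wrist"); p["world_to_cam"]=np.load("w2.npy")
g=cv2.cvtColor(im,cv2.COLOR_BGR2GRAY); m=np.zeros_like(g); m[0:140,285:385]=(g[0:140,285:385]>200)
c=max(cv2.findContours(m,cv2.RETR_EXTERNAL,cv2.CHAIN_APPROX_NONE)[0],key=cv2.contourArea)
def rep(n,c,z):
    q=np.array([onz(p,*u,z)[:2] for u in c.reshape(-1,2).astype(float)],np.float32)
    (x,y),s,a=cv2.minAreaRect(q); b=cv2.boxPoints(((x,y),s,a)); e=max((b[1]-b[0],b[2]-b[1]),key=np.linalg.norm)
    print(n,cv2.boundingRect(c),(round(x,1),round(y,1)),np.round(s,1),np.degrees(np.arctan2(e[1],e[0])).round(2))
rep("cover z20",c,20)
m2=np.zeros_like(g); m2[25:100,318:350]=((g[25:100,318:350]>100)&(g[25:100,318:350]<195)); m2=cv2.morphologyEx(m2,cv2.MORPH_OPEN,np.ones((4,4)))
c2=max(cv2.findContours(m2,cv2.RETR_EXTERNAL,cv2.CHAIN_APPROX_NONE)[0],key=cv2.contourArea); rep("fin z44",c2,44)
print(ray(p,334,60))
E
```

```text
cover z20 (305, 31, 57, 89) (445.8, 236.5) [66.8 97.4] -27.28
fin z44 (329, 31, 12, 41) (467.8, 228.7) [10.7 41.2] -40.29
(array([407.62511059, 272.3801527 , 385.19427515]), array([ 0.16263907, -0.13453997, -1.09664782]))
```

```bash
python3 - <<'E'
from h import *
im=cv2.imread("pics/w2.png"); p=arm.camera_params("wrist"); p["world_to_cam"]=np.load("w2.npy")
g=cv2.cvtColor(im,cv2.COLOR_BGR2GRAY); m=np.zeros_like(g); m[0:140,290:380]=(g[0:140,290:380]>180)
n,l,s,_=cv2.connectedComponentsWithStats(m); print(s[1:][s[1:,4]>20].tolist())
k=np.isin(l,[i for i in range(1,n) if s[i,4]>60]); y,x=np.nonzero(k)
q=np.array([onz(p,a,b,20)[:2] for a,b in zip(x,y)],np.float32)
(cx,cy),sz,a=cv2.minAreaRect(q); b=cv2.boxPoints(((cx,cy),sz,a)); e=max((b[1]-b[0],b[2]-b[1]),key=np.linalg.norm)
print((cx,cy),sz,np.degrees(np.arctan2(e[1],e[0])))
print(g[60,300:370].tolist())
print(g[20:100,334].tolist())
for v in (35,60,85):
  print([onz(p,u,v,44)[:2].round(1) for u in (329,340)])
E
```

```text
[[305, 5, 59, 115, 4907]]
(457.3367919921875, 230.37973022460938) (67.10321807861328, 123.48236083984375) -27.278778
[34, 34, 32, 27, 43, 131, 246, 255, 255, 255, 255, 255, 255, 191, 68, 26, 27, 29, 27, 29, 29, 29, 26, 28, 70, 143, 199, 199, 154, 147, 174, 191, 196, 198, 199, 199, 202, 202, 197, 179, 141, 83, 37, 27, 30, 29, 29, 33, 31, 29, 25, 31, 88, 186, 255, 255, 255, 255, 255, 255, 239, 130, 50, 32, 36, 36, 35, 37, 37, 38]
[255, 255, 255, 255, 255, 255, 255, 255, 255, 229, 176, 155, 164, 183, 190, 192, 192, 192, 192, 192, 192, 193, 193, 193, 194, 193, 194, 194, 194, 195, 196, 195, 196, 196, 197, 197, 198, 198, 197, 198, 199, 199, 199, 199, 199, 201, 200, 200, 201, 201, 202, 202, 202, 202, 202, 203, 203, 203, 204, 205, 205, 204, 205, 205, 206, 205, 206, 200, 181, 148, 104, 99, 210, 255, 255, 255, 255, 255, 255, 254]
[array([482.7, 224.3]), array([477.3, 213.8])]
[array([460.8, 235.4]), array([455.2, 224.6])]
[array([437.8, 247. ]), array([432.1, 236. ])]
```

Cover centre is (457.3, 230.4) with a 67×123 outline, and the -27.3° angle matches the tool. The shift is (+115,-76). Target TCP z is 38, which leaves the fingertips 5 mm above the middle plate.

```bash
python3 -m inch '[{"x":29,"y":-19,"z":-15,"turn":0},{"x":29,"y":-19,"z":-25,"turn":0},{"x":29,"y":-19,"z":-30,"turn":0},{"x":28.3,"y":-19,"z":-30,"turn":0},{"x":0,"y":0,"z":-35,"turn":0},{"x":0,"y":0,"z":-30,"turn":0},{"x":0,"y":0,"z":-24.5,"turn":0},{"x":0,"y":0,"z":0,"turn":0}]' 50; python3 -m inch '[{"x":0,"y":0,"z":-10,"turn":0},{"x":0,"y":0,"z":-10,"turn":0},{"x":0,"y":0,"z":0,"turn":0},{"x":0,"y":0,"z":0,"turn":0}]' 50; python3 -m inch '[{"x":0,"y":0,"z":0,"turn":0},{"x":0,"y":0,"z":0,"turn":0},{"x":0,"y":0,"z":0,"turn":0},{"x":0,"y":0,"z":0,"turn":0},{"x":0,"y":0,"z":0,"turn":0},{"x":0,"y":0,"z":0,"turn":0}]' 0 45
```

```text
t: 1.87
tcp_pos: [448.9, 232.3, 58.9]
tool_rot: [0.005, 0.972, -0.235, -0.003]
force: [-0.6, -0.8, -0.0]
opening: 0.59
gripper_force: 0.0
t: 2.2
tcp_pos: [452.0, 234.4, 44.4]
tool_rot: [-0.0, 0.972, -0.235, 0.0]
force: [-0.5, 1.0, 0.4]
opening: 0.577
gripper_force: 0.0
t: 2.7
tcp_pos: [451.9, 233.8, 44.1]
tool_rot: [-0.0, 0.972, -0.236, 0.0]
force: [-0.1, -0.1, -0.0]
opening: 0.202
gripper_force: 0.0
```

The tool fell short, mostly along the fin. I'll correct that, then finish closing.

```bash
python3 -m inch '[{"x":5.4,"y":-3.4,"z":-6,"turn":0},{"x":0,"y":0,"z":0,"turn":0},{"x":0,"y":0,"z":0,"turn":0}]' 24; python3 -m inch '[{"x":0,"y":0,"z":0,"turn":0},{"x":0,"y":0,"z":0,"turn":0},{"x":0,"y":0,"z":0,"turn":0},{"x":0,"y":0,"z":0,"turn":0},{"x":0,"y":0,"z":0,"turn":0}]' 0 45; python3 -m inch '[{"x":0,"y":0,"z":15,"turn":0},{"x":0,"y":0,"z":30,"turn":0},{"x":0,"y":0,"z":30,"turn":0},{"x":0,"y":0,"z":15,"turn":0},{"x":0,"y":0,"z":0,"turn":0}]'
```

```text
t: 2.95
tcp_pos: [457.3, 229.9, 37.3]
tool_rot: [0.001, 0.972, -0.236, -0.0]
force: [0.4, 0.5, 0.6]
opening: 0.265
gripper_force: 0.0
t: 3.37
tcp_pos: [457.3, 230.5, 37.9]
tool_rot: [-0.0, 0.972, -0.236, 0.0]
force: [2.0, 0.3, -1.7]
opening: 0.154
gripper_force: 45.0
t: 3.78
tcp_pos: [458.7, 231.7, 131.2]
tool_rot: [-0.003, 0.972, -0.235, 0.002]
force: [-0.3, 0.2, -2.8]
opening: 0.16
gripper_force: 45.0
```

Cover gripped (45 N, opening about 14 mm) and lifted. I'll carry it to short of the gel nest, turning +18°, and look there.

```bash
python3 -m inch '[{"x":-4,"y":-25,"z":12,"turn":1.5},{"x":-4,"y":-38,"z":13,"turn":1.5},{"x":-4,"y":-38,"z":13,"turn":1.5},{"x":-4,"y":-38,"z":13,"turn":1.5},{"x":-4,"y":-38,"z":13,"turn":1.5},{"x":-4,"y":-38,"z":13,"turn":1.5},{"x":-4,"y":-38,"z":13,"turn":1.5},{"x":-4,"y":-38,"z":10,"turn":1.5}]'; python3 -m inch '[{"x":-4,"y":-38,"z":0,"turn":1.5},{"x":-4,"y":-38,"z":0,"turn":1.5},{"x":-4,"y":-38,"z":0,"turn":1.5},{"x":0,"y":-38,"z":0,"turn":1.8},{"x":0,"y":-10,"z":0,"turn":0},{"x":0,"y":0,"z":0,"turn":0},{"x":0,"y":0,"z":0,"turn":0},{"x":0,"y":0,"z":0,"turn":0}]'; python3 - <<'E'
from h import *
p=arm.camera_params("wrist"); im=arm.read_camera("wrist"); cv2.imwrite("pics/w3.png",im)
o=arm.get_obs();print(o["t"],o["tcp_pos"],o["tool_rot"], proj(p,(529.5,-238,30)))
np.save("w3.npy",p["world_to_cam"])
E
```

```text
t: 4.45
tcp_pos: [423.7, -62.2, 227.1]
tool_rot: [-0.0, 0.991, -0.132, -0.001]
force: [1.2, 0.7, -3.2]
opening: 0.154
gripper_force: 45.0
t: 5.12
tcp_pos: [412.6, -221.7, 226.7]
tool_rot: [-0.0, 0.997, -0.078, -0.001]
force: [-0.5, -0.2, -3.1]
opening: 0.157
gripper_force: 45.0
5.1667 [ 412.92681256 -221.48106641  227.06028195] [-3.68985388e-04  9.96996576e-01 -7.74401815e-02 -8.42627165e-04] (np.float64(319.6155036721323), np.float64(77.97206521081816))
```

View pics/w3.png

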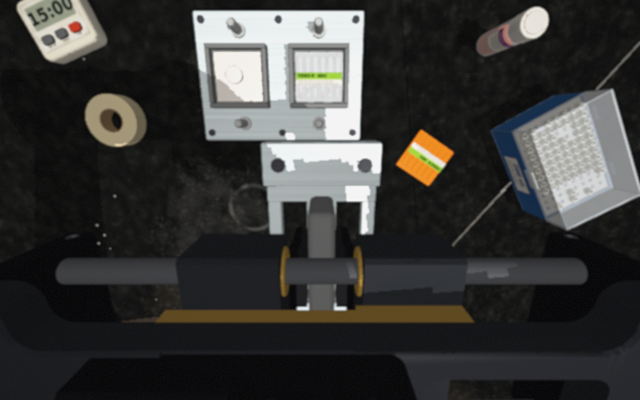

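The fixture is at (285,75), with the gel nest on the right (pins at about 319,25 and 319,123) and the blank nest on the left. The held cover's front block is at (322,160). I'll measure the rim, the base plate and the pins.

```bash
python3 - <<'E'
from h import *
im=cv2.imread("pics/w3.png"); p=arm.camera_params("wrist"); p["world_to_cam"]=np.load("w3.npy")
g=cv2.cvtColor(im,cv2.COLOR_BGR2GRAY)
def rect(n,x,y,z):
    q=np.array([onz(p,a,b,z)[:2] for a,b in zip(x,y)],np.float32)
    (cx,cy),sz,a=cv2.minAreaRect(q); b=cv2.boxPoints(((cx,cy),sz,a))
    print(n,(round(cx,1),round(cy,1)),np.round(sz,1),round(a,2))
for n,(x0,x1) in dict(gel=(280,356),blank=(198,276)).items():
    sub=cv2.inRange(g[38:113,x0:x1],60,150)
    nn,l,s,_=cv2.connectedComponentsWithStats(sub); i=1+np.argmax(s[1:,4]); y,x=np.nonzero(l==i); print(s[i]+[x0,38,0,0,0])
    rect(n,x+x0,y+38,30)
print(g[75,280:356].tolist()); print(g[38:113,330].tolist())
o,_=ray(p,0,0); print("cam",o)
c=cv2.resize(im[0:240,185:400],None,fx=2.5,fy=2.5,interpolation=cv2.INTER_CUBIC); cv2.imwrite("pics/c3.png",c)
E
```

```text
[ 288   44   61   65 1308]
gel (530.9, -236.2) [64.7 64.9] 81.04
[ 205   44   66   65 1598]
blank (544.6, -149.3) [68.7 64.9] 81.05
[240, 240, 240, 240, 236, 221, 190, 174, 160, 143, 142, 145, 132, 107, 109, 143, 169, 163, 140, 124, 122, 116, 115, 116, 110, 108, 113, 122, 126, 130, 140, 133, 114, 124, 155, 174, 173, 148, 118, 108, 110, 108, 114, 121, 124, 130, 153, 176, 183, 183, 181, 180, 180, 180, 179, 180, 180, 181, 181, 180, 183, 187, 173, 125, 104, 130, 144, 154, 183, 227, 241, 244, 243, 243, 243, 243]
[238, 238, 239, 238, 220, 171, 144, 146, 142, 116, 80, 88, 128, 167, 206, 221, 219, 219, 221, 226, 229, 230, 231, 231, 231, 231, 232, 231, 231, 231, 231, 232, 233, 228, 210, 190, 182, 181, 179, 182, 196, 216, 226, 226, 226, 222, 222, 227, 228, 225, 222, 221, 221, 222, 224, 227, 229, 229, 226, 222, 221, 223, 223, 203, 165, 135, 138, 147, 143, 152, 206, 240, 244, 244, 244]
cam [ 485.64649598 -233.23037822  364.19529421]
```

View pics/c3.png

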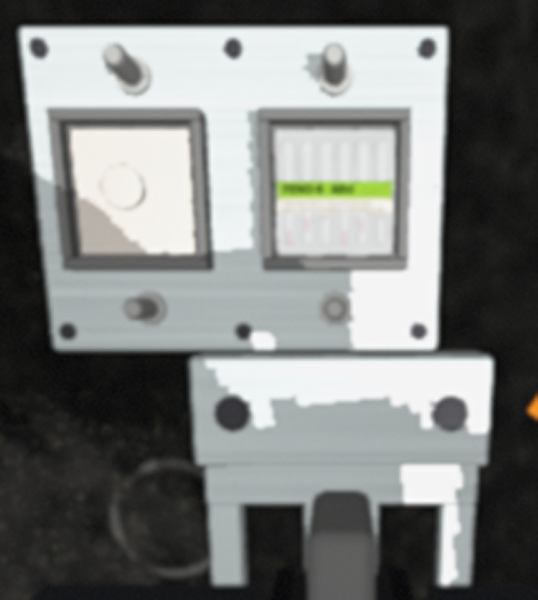

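```bash
python3 - <<'E'
from h import *
p=arm.camera_params("wrist"); p["world_to_cam"]=np.load("w3.npy")
f=lambda u,v,z: onz(p,185+u/2.5,v/2.5,z)[:2]
A,B,C,D=[f(*q,39) for q in ((334,50),(335,308),(114,52),(132,308))]
for n,a,b in (("gel",A,B),("blank",C,D)): print(n,a.round(1),b.round(1),((a+b)/2).round(1),np.linalg.norm(a-b).round(1),np.degrees(np.arctan2(*(a-b)[::-1])).round(1))
t=np.array([412.93,-221.48]); th=np.radians(-8.88); ex=np.array([np.cos(th),np.sin(th)]); ey=np.array([-ex[1],ex[0]])
z=227-37.9+20
for n,q in dict(FL=(190,357),FR=(493,357),RL=(197,465),RR=(488,465)).items():
    w=f(*q,z)-t; print(n,(w@ex).round(1),(w@ey).round(1))
E
```

```text
gel [ 582.3 -245.4] [ 482.4 -229.9] [ 532.3 -237.6] 101.1 -8.8
blank [ 595.5 -157. ] [ 496.4 -140.6] [ 546.  -148.8] 100.4 -9.4
FL 61.7 32.4
FR 61.6 -33.2
RL 37.7 32.2
RR 37.7 -33.4
```

Pin spacing is 101 mm and the angle -8.8°. The cover sits centred on the TCP, with corners at 62/±33 as they should be. Target TCP is about (532.3,-237).

```bash
python3 -m inch '[{"x":20,"y":-2.6,"z":0,"turn":0},{"x":35,"y":-4.5,"z":-10,"turn":0},{"x":35,"y":-4.5,"z":-20,"turn":0},{"x":29.4,"y":-3.9,"z":-25,"turn":0},{"x":0,"y":0,"z":-30,"turn":0},{"x":0,"y":0,"z":-30,"turn":0},{"x":0,"y":0,"z":-15,"turn":0},{"x":0,"y":0,"z":0,"turn":0}]'; python3 -m inch '[{"x":0,"y":0,"z":0,"turn":0},{"x":0,"y":0,"z":0,"turn":0},{"x":0,"y":0,"z":0,"turn":0}]'
```

```text
t: 5.83
tcp_pos: [530.0, -235.7, 93.1]
tool_rot: [-0.001, 0.997, -0.077, -0.005]
force: [-1.1, -0.2, -4.2]
opening: 0.152
gripper_force: 45.0
t: 6.08
tcp_pos: [534.2, -237.9, 100.0]
tool_rot: [0.0, 0.997, -0.077, 0.002]
force: [-0.1, -0.3, -2.6]
opening: 0.159
gripper_force: 45.0
```

```bash
python3 -m inch '[{"x":-1.9,"y":0.9,"z":-8,"turn":0},{"x":0,"y":0,"z":-8,"turn":0},{"x":0,"y":0,"z":0,"turn":0},{"x":0,"y":0,"z":0,"turn":0}]'; python3 -m inch '[{"x":0,"y":0,"z":0,"turn":0}]'; python3 -m inch '[{"x":0,"y":0,"z":-4,"turn":0},{"x":0,"y":0,"z":-3,"turn":0},{"x":0,"y":0,"z":-2,"turn":0},{"x":0,"y":0,"z":0,"turn":0},{"x":0,"y":0,"z":0,"turn":0}]'
```

```text
t: 6.42
tcp_pos: [530.1, -237.2, 81.3]
tool_rot: [-0.0, 0.997, -0.078, -0.001]
force: [0.5, -0.5, -2.9]
opening: 0.16
gripper_force: 45.0
t: 6.5
tcp_pos: [530.8, -237.4, 81.8]
tool_rot: [0.0, 0.997, -0.078, -0.0]
force: [0.3, 0.1, -2.6]
opening: 0.155
gripper_force: 45.0
t: 6.92
tcp_pos: [530.7, -237.2, 72.6]
tool_rot: [0.0, 0.997, -0.078, -0.0]
force: [-0.6, -0.3, -3.0]
opening: 0.157
gripper_force: 45.0
```

Underside is at 34.7 mm with no contact force, so the bores are over the pins. I'll centre x a little and press down in steps.

```bash
python3 -m inch '[{"x":1.2,"y":0,"z":0,"turn":0},{"x":0,"y":0,"z":-3,"turn":0},{"x":0,"y":0,"z":-2,"turn":0},{"x":0,"y":0,"z":0,"turn":0},{"x":0,"y":0,"z":0,"turn":0}]' - 60; python3 -m inch '[{"x":0,"y":0,"z":-2,"turn":0},{"x":0,"y":0,"z":-2,"turn":0},{"x":0,"y":0,"z":0,"turn":0},{"x":0,"y":0,"z":0,"turn":0}]'
```

```text
t: 7.33
tcp_pos: [532.1, -237.2, 67.9]
tool_rot: [0.0, 0.997, -0.078, 0.0]
force: [-0.8, -0.0, -2.0]
opening: 0.156
gripper_force: 60.0
t: 7.67
tcp_pos: [532.1, -237.3, 65.0]
tool_rot: [0.0, 0.997, -0.078, 0.0]
force: [-1.7, 1.6, 5.5]
opening: 0.15
gripper_force: 60.0
```

```bash
python3 -m inch '[{"x":0,"y":0,"z":-1.5,"turn":0},{"x":0,"y":0,"z":-1.5,"turn":0},{"x":0,"y":0,"z":0,"turn":0},{"x":0,"y":0,"z":0,"turn":0}]'; python3 -m inch '[{"x":0,"y":0,"z":-1,"turn":0},{"x":0,"y":0,"z":0,"turn":0},{"x":0,"y":0,"z":0,"turn":0}]'
```

```text
t: 8.0
tcp_pos: [532.1, -237.3, 62.8]
tool_rot: [0.0, 0.997, -0.078, 0.0]
force: [-3.5, 2.7, 10.7]
opening: 0.154
gripper_force: 60.0
t: 8.25
tcp_pos: [532.2, -237.3, 62.8]
tool_rot: [0.0, 0.997, -0.078, 0.0]
force: [-5.2, 4.9, 14.7]
opening: 0.16
gripper_force: 60.0
```

```bash
python3 -m inch '[{"x":0,"y":0,"z":-1,"turn":0},{"x":0,"y":0,"z":0,"turn":0},{"x":0,"y":0,"z":0,"turn":0},{"x":0,"y":0,"z":0,"turn":0}]'; python3 - <<'E'
from h import *
a=arm.read_camera("scene")[180:280,280:440]; b=arm.read_camera("top")[150:250,300:460]
cv2.imwrite("pics/fin.png",np.vstack([cv2.resize(i,(480,300),interpolation=cv2.INTER_CUBIC) for i in (a,b)]))
E
```

```text
t: 8.58
tcp_pos: [532.2, -237.3, 62.8]
tool_rot: [0.001, 0.997, -0.077, 0.001]
force: [-6.4, 4.8, 19.7]
opening: 0.155
gripper_force: 60.0
```

View pics/fin.png

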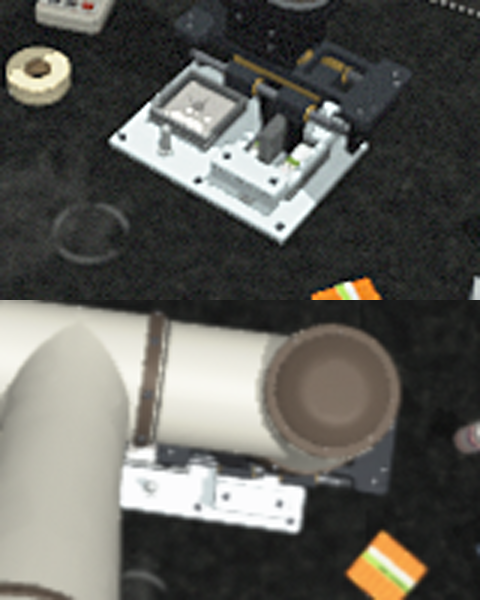

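The cover sits level over the gel nest. The green stripe shows through its window (crop 293,160), and the blank nest (200,105) is untouched. The height has stopped at 62.8 mm while the force rises, so it is on the stop.

```bash
python3 -c "
from station import arm
print(arm.hand_in())"
```

```text
the job is handed in; nothing more can be done
None
```

The guide cover is over the gel-card nest's pins and pressed to the stop (about 20 N push, 60 N grip); I handed the job in at about 8.7 s with the arm still holding it down, and no verdict came back.

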